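Hold the cross batten for the screws

TASK

I am about to drill and screw the cross batten (the long strip with three screw holes) to the back of this carved panel. First turn the speed dial on the drill's control box up to the long mark; then lay the batten flat on the panel along the clamped guide, holes up, between the two pencil lines, and press it tight and square against the guide's face with a steady push of about 10 newtons. Finish while still holding it pressed there with nothing let go, and leave the other tools and bits where they lie.

Things in the scene. Friction and masses are not known exactly. Their poses are not given: they have to be found in the camera images.
- batten: The cross batten, loose: a plain straight-edged wooden strip 40 wide (its x) x 160 long (its y) x 22 mm high (its z), about 0.1 kg, with three small dark countersunk screw holes in a row in its top face. Lies flat on the bench, holes up, to the robot's right. Origin: centre of its underside. Its two ends are alike.
- panel: Carved panel, fixed: pale board 280 (x) x 300 (y) x 26 mm, face down on 30 mm bearers: its plain upper side is 56 mm above the bench. Origin: under its centre at bench level; x points away from the robot. Two pencil lines along its x at y = +92 and -92 mm: the batten goes between them (12 mm to spare at each end). The guide lies across its far half.
- guide: Guide, fixed: dark straight wooden bar 45 (x) x 300 (y) x 20 mm high on the panel. Origin: middle of the lower edge of its working face (which looks to -x, the robot's side), on the panel's surface; x into the guide, y along it. Batten home: its origin at x = -20, y = 0, z = 0 mm here. Bare wood: gives about 1 mm at 20 N. A G-cramp 80 mm tall at each end, beyond y = 110 mm; free between.
- control_box: The drill's speed control, fixed, on the robot's left: grey box 84 (x) x 96 (y) x 58 mm high, a dial in the middle of its top. Origin: under its centre; front (rocker switch) at -x. Round the dial a scale of 11 marks 27 degrees apart, clockwise from 0 to full speed; ten short, the sixth (half speed) long and thick, pointing straight to the box's +x, away from its front.
- dial (a joint): Angle of the speed dial in rad, 0 to 4.712, growing clockwise seen from above (faster). The pointer stands at 2.356 - value, counter-clockwise from the box's +x; so the long mark is at 2.356. Starts between 1.0 and 1.75. Stays where it is left; turns easily (about 0.04 N m).
- dial_grip (a point): Point on the dial's axis to grip, 79 mm above the bench. The black dial is a flat skirt 47 mm across with an upright bar grip on it, 12 mm thick, 42 mm long and 20 mm high (from 65 to 85 mm above the bench); the bar lies along the pointer, whose end carries a white line.
- screw_tin: Bystander: small open steel tin of screws, 50 x 64 x 18 mm, on the panel's corner nearest the robot and left (more than 100 mm from the guide's face). Origin: centre of its underside.
- gouge_long: Bystander: carving gouge 230 mm long, 20 mm thick, on the bench left of the panel. Origin: under its middle; x towards its blade.
- gouge_short: Bystander: carving gouge 190 mm long, on the bench left of the long one. Origin: under its middle; x towards its blade.
- mallet: Bystander: round wooden carver's mallet standing on its head, 96 mm across, 235 mm high, at the panel's far right corner. Origin: centre of its underside.
- glue_bottle: Bystander: white glue bottle, 56 mm across, 165 mm high, at the panel's far left corner. Origin: centre of its underside.
- try_square: Bystander: try square lying flat far to the right: stock 18 x 110 x 22 mm, blade 150 mm long along its x. Origin: under the stock's centre.
- offcut: Bystander: short offcut of the batten's stock, 40 x 75 x 22 mm, without holes, on the bench right of the panel. Origin: centre of its underside; y along its length.
- screwdriver: Bystander: screwdriver 190 mm long lying on the bench close in front of the robot. Origin: under its middle; x towards its tip.
Not all that is in view belongs to the job. Leave any turquoise or yellow look-alike of the batten alone. Of the things like the control_box, leave any that is orange; of the rest the larger one is meant.

How it is judged:
By the outcome, as a careful person would: the job done as asked, in the order asked, and still so for the second after the job is handed in, while the arm keeps its last pose, push and grip.
It also fails if it takes over 70 s, if anything falls off the work surface, if the arm or the gripper's body presses on something with over 40 N, if the wrist force passes 120 N, or if a joint passes its speed limit or range.

ROBOT

A 7-joint arm with a two-finger parallel gripper is mounted at the origin on the work surface. World frame = base frame: x ahead of the robot, y to its left, z up, the work surface at z = 0. Lengths are in m, angles in rad, forces in N, time in s.
With the tool pointing down it reaches from about 0.425 to 0.95 m from the base axis. Payload 16.7 kg.
Tool frame: the origin (TCP) lies on the centre line of the jaws, within the pads' length; the fingertips stand nose_length ahead of it and the grasp point (between the pads) lies 3 mm ahead of it (nose_length is the distance from the TCP to the fingertips, in m); z points along the fingers, x is the direction in which the jaws open and shut, and the axes are right-handed (so a half turn about z gives the same grasp; the last joint's range is limited). The gripper opens to 94 mm and grips with 3 to 60 N. Pads are 16 mm wide; open, the fingers measure 119 mm over their backs; the gripper's body (75 mm by 177 mm) begins 78 mm behind the grasp point.
Start: joints at [1.095, 0.426, 0.074, 1.606, -0.034, 1.111, -0.067], TCP at [0.217, -0.639, 0.227] pointing down, gripper open.
Joint ranges: [-2.85, 2.85], [-0.5, 2.14], [-1.23, 1.37], [0.21, 2.46], [-1.02, 4.16], [0.16, 2.05], [-2.73, 2.73]. Speed limits (rad/s): [1.89, 1.89, 2.39, 2.39, 3.01, 3.01, 3.01].

INTERFACE

Orientations are given as a unit quaternion [x, y, z, w].
In Python, from station import * gives the robot as it stands.
- The arm moves only by the tool jog_arm, never from a script. Its argument "plan" is a list of rows, each a list of 3 entries, a list of its own where there are three numbers: the opening, from -1 (shut) to 1 (fully open), so that 0 is half open, then the shift along the tool's x, y, z in cm, then the turn about the tool's z in rad. A call has 1 to 5 rows; each row is the pose to reach, as a shift and turn from the pose commanded when the call began, along the tool's axes at that moment; what a row does not reach only later rows make up. A row lasts 1/10 s, in which the tool goes at most 50 mm and 8.59 degrees, less where a joint would pass 70% of its speed; a pose out of reach is approached as far as the arm can. A call with a gripper value outside its range is refused whole. The fingers move at their own pace and stop on an object; "newtons" is the grip in N (left out, the last holds). Time passes only in rows, so rows that repeat a pose let the fingers close. It gives the time, the measured TCP pose, the force and the opening at its end, in the units of the state.
- read_state(): the state, without advancing time (a new reading comes with each control period).
- get_image(name): name is "scene" or "top" or "wrist"; returns the picture (400x640x3 uint8, red, green, blue); there is no depth.
- calibration(name): a dict with "camera_matrix" (3x3 intrinsics, pixels), "view" (4x4, takes a point from world to camera coordinates). Camera axes: x right, y down, z forward; pixel columns grow to the right and rows downward; lengths in m; the calibration is good to about 2 mm. A picture is of the moment at which its call begins: read the wrist's pose just before it. calibration takes no time and is no camera call; for the wrist camera it gives the pose at the moment of the call.
- sign_off(): hands the job in, once; it reports no verdict.
The state is a dict: "time_s": time; "joint_positions": joint angles; "joint_vel": joint speeds; "tau": joint torques, N m; "eef_pos": TCP position; "tcp_rot": TCP orientation; "ft_force": force on the tool from outside, world axes, zero at the start; "torque": the same for the moment, N m; "width": finger opening in m.
Only numpy, scipy, OpenCV 4.12 (cv2) and the standard library are available. Lean on these libraries where they do the work, as an engineer would, in place of code of your own. Each camera call takes 0.05 s, during which the arm holds its last target.

## Working session

There is one attempt and no reset: what is moved stays moved. The work goes in short steps, Python scripts to look and compute and a tool call to move; the robot and the scene stay as the last step left them, time stands still between calls to the robot, and variables do not carry over. Pictures are saved under pics/ and viewed, and the job is handed in when it is done.

Besides the shell and the picture viewer there is one more tool, called after "Call:" as name(argument=value, ...) on one line, values as JSON. jog_arm: Moves the arm, as the interface text tells. Its arguments: {"type":"object","properties":{"plan":{"type":"array"},"newtons":{"type":"number"}},"required":["plan"]}

```bash
mkdir -p pics; ls; python3 - <<'E'
from station import *
import cv2,numpy as np
s=read_state();print(s)
for n in("scene","top","wrist"):
    c=calibration(n);print(n,np.round(c["camera_matrix"],1).tolist(),np.round(c["view"],4).tolist())
    cv2.imwrite(f"pics/{n}0.png",get_image(n)[:,:,::-1])
E
```

```text
pics
{'time_s': 0.0, 'joint_positions': array([ 1.09451029,  0.42672506,  0.07382838,  1.60664831, -0.03410314,
        1.11078946, -0.06709593]), 'joint_vel': array([-0.00090312, -0.00044403,  0.00106695,  0.00079057,  0.00036625,
       -0.00091899,  0.00046596]), 'tau': array([-3.24333312e-03, -9.35840678e+01,  3.66483696e+00, -4.54179168e+01,
       -4.90627403e-02,  2.04314024e-02,  3.94106610e-05]), 'eef_pos': array([ 0.21652114, -0.63887377,  0.22676133]), 'tcp_rot': array([ 8.12708742e-01, -5.82669778e-01, -5.56541315e-04, -3.46809824e-04]), 'ft_force': array([ 0.36348844, -0.35612016, -0.13240491]), 'torque': array([ 0.0085566 ,  0.02711714, -0.0607555 ]), 'width': 0.0940034106586634}
scene [[446.2, 0.0, 319.0], [0.0, 446.2, 203.7], [0.0, 0.0, 1.0]] [[-0.3602, 0.9329, 0.0036, 0.2102], [0.7993, 0.3106, -0.5145, -0.3947], [-0.481, -0.1824, -0.8575, 1.904], [0.0, 0.0, 0.0, 1.0]]
top [[447.7, 0.0, 323.2], [0.0, 447.7, 200.6], [0.0, 0.0, 1.0]] [[0.0203, -0.9998, 0.0026, -0.0272], [-0.998, -0.0204, -0.0606, 0.5291], [0.0607, -0.0014, -0.9982, 1.4714], [0.0, 0.0, 0.0, 1.0]]
wrist [[317.4, 0.0, 322.1], [0.0, 317.4, 200.4], [0.0, 0.0, 1.0]] [[0.321, -0.9471, -0.0003, -0.675], [-0.9149, -0.3101, 0.2586, -0.0279], [-0.245, -0.0828, -0.966, 0.3915], [0.0, 0.0, 0.0, 1.0]]
```

View pics/top0.png

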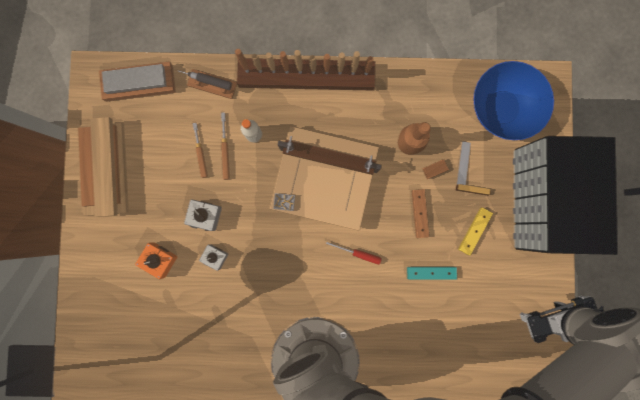

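View pics/scene0.png

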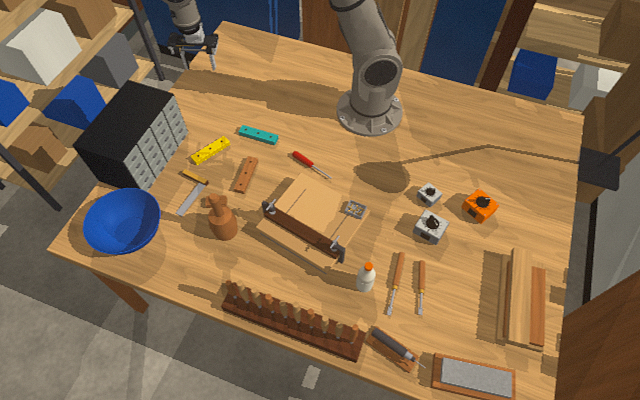

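View pics/wrist0.png

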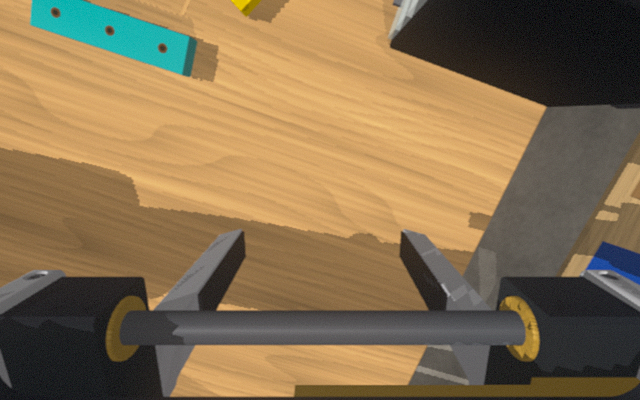

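```bash
cat > h.py <<'E'
from station import *
import cv2,numpy as np
from scipy.spatial.transform import Rotation as R
def unproj(n,uv,z,cal=None):
    c=cal or calibration(n);K=np.array(c["camera_matrix"]);V=np.array(c["view"])
    Rm=V[:3,:3];t=V[:3,3];o=-Rm.T@t
    out=[]
    for p in np.atleast_2d(uv):
        d=Rm.T@np.linalg.solve(K,[p[0],p[1],1]);out.append(o+d*(z-o[2])/d[2])
    return np.array(out)
def proj(n,P,cal=None):
    c=cal or calibration(n);K=np.array(c["camera_matrix"]);V=np.array(c["view"])
    q=(V[:3,:3]@np.atleast_2d(P).T).T+V[:3,3];q=(K@q.T).T;return q[:,:2]/q[:,2:]
def crop(f,x0,y0,x1,y1,k,o):
    im=cv2.imread(f)[y0:y1,x0:x1];cv2.imwrite(o,cv2.resize(im,None,fx=k,fy=k,interpolation=cv2.INTER_CUBIC))
E
python3 - <<'E'
from h import *
crop("pics/top0.png",130,190,240,280,7,"pics/c1.png")
crop("pics/top0.png",390,140,500,290,4,"pics/c2.png")
crop("pics/top0.png",262,120,392,235,6,"pics/c3.png")
E
```

```text
(no output)
```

View pics/c1.png

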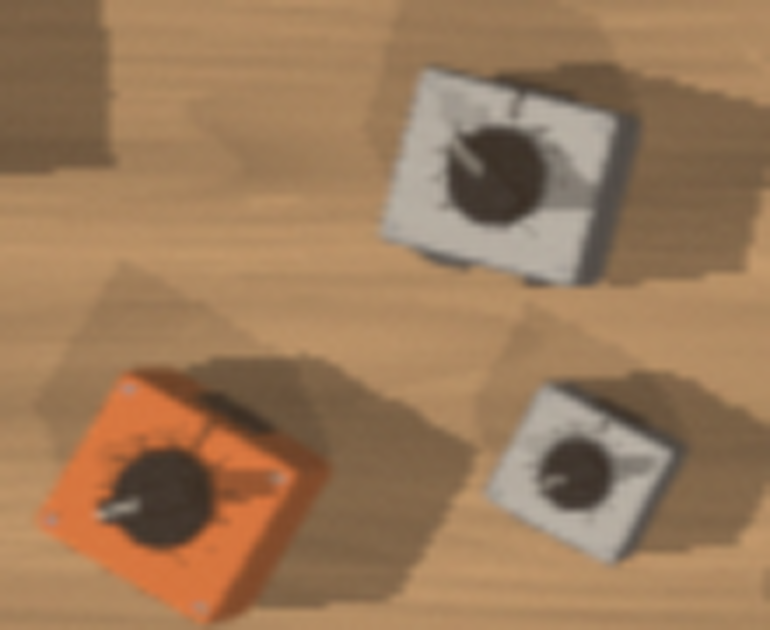

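View pics/c2.png

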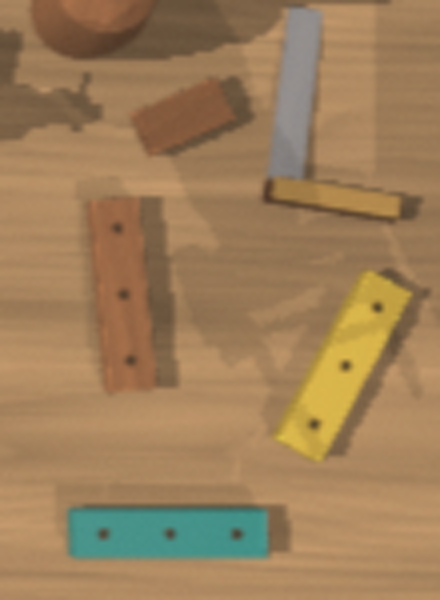

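View pics/c3.png

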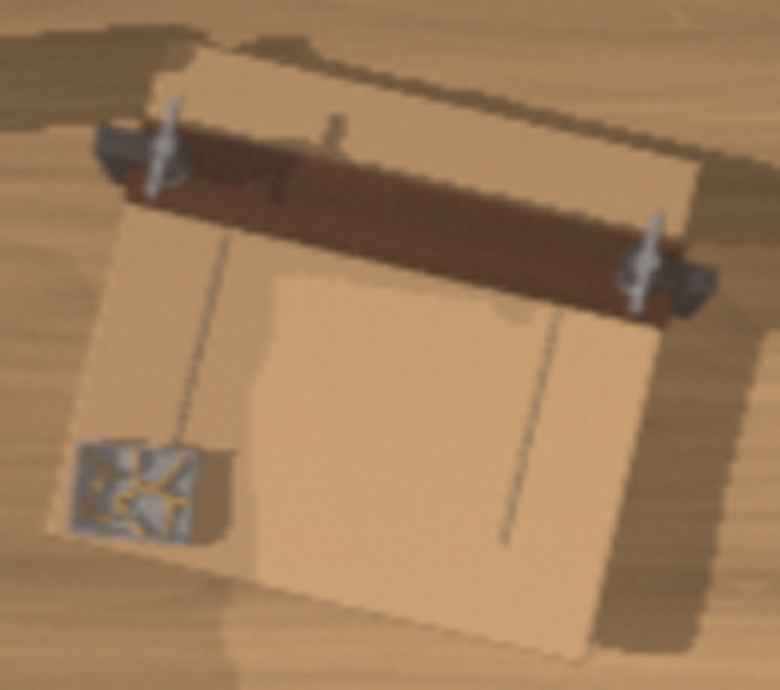

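```bash
python3 - <<'E'
from h import *
def cp(l,k,x0,y0): return [((u+.5)/k-.5+x0,(v+.5)/k-.5+y0) for u,v in l]
np.set_printoptions(precision=4,suppress=True)
def ang(a,b): d=b-a; return np.degrees(np.arctan2(d[1],d[0])), np.linalg.norm(d[:2])
b=unproj("top",cp([(425,68),(617,113),(580,283),(382,238)],7,130,190),.058);print(b,b.mean(0)); print(ang(b[1],b[0]),ang(b[2],b[3]),ang(b[2],b[1]),ang(b[3],b[0]))
d=unproj("top",cp([(496,175)],7,130,190),.066);print("dial",d)
d=unproj("top",cp([(496,175),(458,145)],7,130,190),.085);print(d,ang(d[0],d[1]))
h=unproj("top",cp([(117,228),(124,294),(131,360)],4,390,140),.022);print("holes",h,ang(h[2],h[0]))
c=unproj("top",cp([(87,199),(138,198),(154,389),(106,391)],4,390,140),.022);print(c,c.mean(0),ang(c[2],c[1]),ang(c[3],c[0]),ang(c[1],c[0]))
p=unproj("top",cp([(205,47),(700,162),(585,660),(50,530)],6,262,120),.056);print("panel",p,p.mean(0),ang(p[1],p[0]),ang(p[2],p[3]),ang(p[2],p[1]),ang(p[3],p[0]))
g=unproj("top",cp([(127,205),(662,327)],6,262,120),.076);print("guide topedge",g,ang(g[1],g[0]))
l=unproj("top",cp([(226,238),(180,440),(556,315),(506,543)],6,262,120),.056);print("lines",l,ang(l[1],l[0]),ang(l[3],l[2]))
print(R.from_quat(read_state()['tcp_rot']).as_matrix())
E
```

```text
[[0.5224 0.4124 0.058 ]
 [0.5034 0.3233 0.058 ]
 [0.425  0.3376 0.058 ]
 [0.4438 0.4292 0.058 ]] [0.4736 0.3756 0.058 ]
(np.float64(77.99762459506448), np.float64(0.09115396595003256)) (np.float64(78.41664710859334), np.float64(0.09353519923321729)) (np.float64(-10.313506933311347), np.float64(0.07974374992858187)) (np.float64(-12.022701729358047), np.float64(0.0803931616701608))
dial [[0.4736 0.3758 0.066 ]]
[[0.4731 0.3706 0.085 ]
 [0.4863 0.3882 0.085 ]] (np.float64(53.21823094972562), np.float64(0.022036866627753816))
holes [[ 0.5488 -0.3332  0.022 ]
 [ 0.4942 -0.3394  0.022 ]
 [ 0.4399 -0.3455  0.022 ]] (np.float64(6.468535026737635), np.float64(0.10957849527703471))
[[ 0.5723 -0.3081  0.022 ]
 [ 0.574  -0.3504  0.022 ]
 [ 0.4164 -0.3647  0.022 ]
 [ 0.414  -0.3251  0.022 ]] [ 0.4942 -0.3371  0.022 ] (np.float64(5.156879751749699), np.float64(0.15827323971879453)) (np.float64(6.117627977969802), np.float64(0.15928311552662167)) (np.float64(92.30000223445775), np.float64(0.042328354930487665))
panel [[ 0.7646  0.078   0.056 ]
 [ 0.707  -0.1923  0.056 ]
 [ 0.4359 -0.134   0.056 ]
 [ 0.4998  0.1551  0.056 ]] [ 0.6018 -0.0233  0.056 ] (np.float64(77.97281764113065), np.float64(0.2763020208286193)) (np.float64(77.51750370123523), np.float64(0.29602277967699897)) (np.float64(-12.135267716507805), np.float64(0.2773211158551038)) (np.float64(-16.23591965843649), np.float64(0.27571174748035965))
guide topedge [[ 0.6737  0.1163  0.076 ]
 [ 0.614  -0.1707  0.076 ]] (np.float64(78.24897096542777), np.float64(0.2931451715160234))
lines [[ 0.6601  0.0641  0.056 ]
 [ 0.5498  0.0863  0.056 ]
 [ 0.6218 -0.1154  0.056 ]
 [ 0.4978 -0.0905  0.056 ]] (np.float64(-11.396125737553694), np.float64(0.11247235151576977)) (np.float64(-11.371169345613996), np.float64(0.1264576931643588))
[[ 0.321  -0.9471 -0.0004]
 [-0.9471 -0.321   0.0009]
 [-0.0009  0.0001 -1.    ]]
```

```bash
python3 - <<'E'
import station
print([n for n in dir(station) if not n.startswith('__')])
print(getattr(station,'nose_length',None))
E
cat >> h.py <<'E'
def togo(target=None,yaw=None,s=None):
    """shift in tool axes (cm) and turn (rad) to reach target TCP, tool-x yaw (deg)"""
    s=s or read_state();M=R.from_quat(s['tcp_rot']).as_matrix()
    y0=np.degrees(np.arctan2(M[1,0],M[0,0]))
    d=M.T@(np.array(target)-s['eef_pos'])*100 if target is not None else None
    t=None
    if yaw is not None: t=-np.radians((yaw-y0+180)%360-180)
    print("t",round(s['time_s'],2),"pos",np.round(s['eef_pos'],4),"yaw",round(y0,2),"shift",None if d is None else np.round(d,2),"turn",None if t is None else round(t,3),"j",np.round(s['joint_positions'],2),"F",np.round(s['ft_force'],1),"w",round(s['width'],4))
    return d,t
E
python3 - <<'E'
from h import *
togo([.45,-.36,.27],-60); togo([.474,.376,.2],-37)
togo([.56,-.1,.27],-50)
E
```

```text
['Unreachable', 'calibration', 'get_image', 'nose_length', 'read_state', 'sign_off']
0.022
t 0.15 pos [ 0.2166 -0.639   0.227 ] yaw -71.28 shift [-18.93 -31.06  -4.29] turn -0.197 j [ 1.09  0.43  0.07  1.61 -0.03  1.11 -0.07] F [-0.1 -0.   0.7] w 0.0936
t 0.15 pos [ 0.2166 -0.639   0.227 ] yaw -71.28 shift [-87.86 -56.96   2.78] turn -0.598 j [ 1.09  0.43  0.07  1.61 -0.03  1.11 -0.07] F [-0.1 -0.   0.7] w 0.0936
t 0.15 pos [ 0.2166 -0.639   0.227 ] yaw -71.28 shift [-40.03 -49.83  -4.27] turn -0.371 j [ 1.09  0.43  0.07  1.61 -0.03  1.11 -0.07] F [-0.1 -0.   0.7] w 0.0936
```

Call:
jog_arm(plan=[[0,[-19,-31,-4.3],-0.2],[0,[-19,-31,-4.3],-0.2],[0,[-19,-31,-4.3],-0.2],[0,[-19,-31,-4.3],-0.2],[0,[-19,-31,-4.3],-0.2]])

```text
time_s: 0.65
eef_pos: [0.3763, -0.4467, 0.257]
tcp_rot: [0.867, -0.499, -0.0, -0.0]
ft_force: [0.1, -0.3, 1.4]
width: 0.0572
```

```bash
python3 - <<'E'
from h import *
togo([.56,-.1,.27],-50)
E
```

```text
t 0.65 pos [ 0.3763 -0.4467  0.257 ] yaw -59.83 shift [-20.74 -33.3   -1.3 ] turn -0.172 j [ 0.82  0.26 -0.07  1.78  0.02  1.11 -0.3 ] F [ 0.1 -0.3  1.4] w 0.0572
```

Call:
jog_arm(plan=[[0,[-20,-33,-1],-0.17],[0,[-20,-33,-1],-0.17],[0,[-20,-33,-1],-0.17],[0,[-20,-33,-1],-0.17],[0,[-20,-33,-1],-0.17]])

```text
time_s: 1.15
eef_pos: [0.4956, -0.2271, 0.2635]
tcp_rot: [0.906, -0.423, 0.0, 0.0]
ft_force: [0.5, -1.0, -1.0]
width: 0.0467
```

```bash
python3 - <<'E'
from h import *
togo([.52,.25,.24],-37)
E
```

```text
t 1.15 pos [ 0.4956 -0.2271  0.2635] yaw -50.09 shift [-35.03 -32.49   2.34] turn -0.228 j [ 0.53  0.19 -0.25  1.84  0.05  1.11 -0.61] F [ 0.5 -1.  -1. ] w 0.0467
```

Call:
jog_arm(plan=[[0,[-35,-32.5,1],-0.22],[0,[-35,-32.5,1],-0.22],[0,[-35,-32.5,1],-0.22],[0,[-35,-32.5,1],-0.22],[0,[-35,-32.5,1],-0.22]])

```text
time_s: 1.65
eef_pos: [0.5076, 0.0225, 0.2582]
tcp_rot: [0.947, -0.321, 0.0, 0.0]
ft_force: [1.4, 0.2, -1.0]
width: 0.0465
```

```bash
python3 - <<'E'
from h import *
togo([.50,.25,.24],-37)
E
```

```text
t 1.65 pos [0.5076 0.0225 0.2582] yaw -37.49 shift [-14.45 -17.59   1.81] turn -0.008 j [ 0.24  0.15 -0.45  1.91  0.08  1.09 -0.9 ] F [ 1.4  0.2 -1. ] w 0.0465
```

Call:
jog_arm(plan=[[0,[-14,-15.5,1],-0.7],[0,[-14,-15.5,1],-0.7],[0,[-14,-15.5,1],-0.7],[0,[-14,-15.5,1],-0.7],[0,[-14,-15.5,1],-0.7]])

```text
time_s: 2.15
eef_pos: [0.4894, 0.2346, 0.2481]
tcp_rot: [1.0, 0.029, -0.0, -0.001]
ft_force: [0.4, -0.1, 0.5]
width: 0.0469
```

Call:
jog_arm(plan=[[0,[0,0,0],-0.7],[0,[0,0,0],-0.7],[0,[0,0,0],-0.7],[0,[0,0,0],-0.7],[0,[0,0,0],-0.7]])

```text
time_s: 2.65
eef_pos: [0.4911, 0.2286, 0.2479]
tcp_rot: [0.93, 0.367, -0.0, -0.0]
ft_force: [0.1, 0.0, 0.3]
width: 0.0472
```

Call:
jog_arm(plan=[[0,[0,0,0],-0.7],[0,[0,0,0],-0.7],[0,[0,0,0],-0.7],[0,[0,0,0],-0.7],[0,[0,0,0],-0.7]])

```text
time_s: 3.15
eef_pos: [0.4911, 0.2286, 0.248]
tcp_rot: [0.748, 0.664, -0.0, -0.0]
ft_force: [0.1, -0.4, -0.6]
width: 0.0469
```

```bash
python3 - <<'E'
from h import *
togo([.42,.36,.22],143)
c=calibration("wrist");cv2.imwrite("pics/w1.png",get_image("wrist")[:,:,::-1]);cv2.imwrite("pics/t1.png",get_image("top")[:,:,::-1])
V=np.array(c["view"]);print("cam",-V[:3,:3].T@V[:3,3])
print(proj("wrist",[[.473,.375,.085],[.425,.3376,.058],[.5224,.4124,.058]],c))
E
```

```text
t 3.15 pos [0.4911 0.2286 0.248 ] yaw 83.19 shift [12.2  -8.62  2.8 ] turn -1.044 j [ 0.2   0.3  -0.9   1.84  0.26  1.12  0.66] F [ 0.1 -0.4 -0.6] w 0.0469
cam [0.416235   0.23698722 0.40635487]
[[464.75769503 156.67031634]
 [417.91401725 112.53534855]
 [487.92789859 193.29119671]]
```

View pics/w1.png

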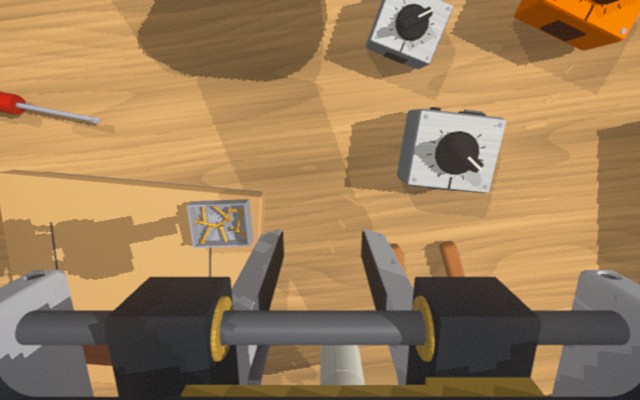

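```bash
python3 - <<'E'
from h import *
crop("pics/w1.png",395,95,515,200,6,"pics/c4.png")
E
```

```text
(no output)
```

View pics/c4.png

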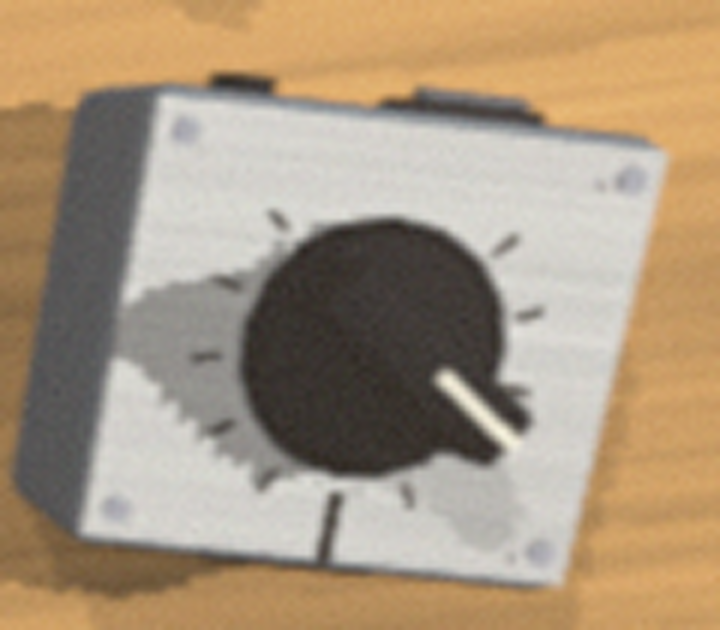

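```bash
cat > m.py <<'E'
from h import *
def cp(l,k,x0,y0): return [((u+.5)/k-.5+x0,(v+.5)/k-.5+y0) for u,v in l]
def ang(a,b): d=b-a; return round(np.degrees(np.arctan2(d[1],d[0])),2), round(np.linalg.norm(d[:2]),4)
E
python3 - <<'E'
from m import *
U=lambda l,z:unproj("wrist",cp(l,6,395,95),z)
c=U([(160,90),(667,148),(565,585),(80,535)],.058);print(np.round(c,4),c.mean(0),ang(c[0],c[3]),ang(c[1],c[2]),ang(c[0],c[1]),ang(c[3],c[2]))
w=U([(440,378),(517,447)],.085);print("white",np.round(w,4),ang(*w))
l=U([(337,493),(323,563)],.058);print("long",np.round(l,4),ang(*l))
k=U([(372,345)],.065);print("axis",k, "mark from axis",ang(k[0],l[1]),"white from axis",ang(k[0],w[1]),ang(c.mean(0),w[1]))
togo([k[0][0],k[0][1],.16],143)
E
```

```text
[[0.4229 0.3415 0.058 ]
 [0.4438 0.4302 0.058 ]
 [0.5219 0.4131 0.058 ]
 [0.5011 0.3232 0.058 ]] [0.47244225 0.37699769 0.058     ] (np.float64(-13.14), np.float64(0.0803)) (np.float64(-12.31), np.float64(0.0799)) (np.float64(76.71), np.float64(0.0911)) (np.float64(76.98), np.float64(0.0923))
white [[0.475  0.3782 0.085 ]
 [0.4884 0.3911 0.085 ]] (np.float64(43.94), np.float64(0.0186))
long [[0.499  0.371  0.058 ]
 [0.5121 0.3681 0.058 ]] (np.float64(-12.35), np.float64(0.0134))
axis [[0.47121021 0.37498435 0.065     ]] mark from axis (np.float64(-9.56), np.float64(0.0414)) white from axis (np.float64(43.23), np.float64(0.0236)) (np.float64(41.56), np.float64(0.0213))
t 3.25 pos [0.4912 0.2286 0.2479] yaw 82.94 shift [14.28 -3.78  8.79] turn -1.048 j [ 0.2   0.3  -0.9   1.84  0.26  1.12  0.65] F [-0.5  0.  -0.3] w 0.0469
```

```bash
python3 - <<'E'
from h import *
togo([.472,.376,.14],133.5)
E
```

```text
t 3.25 pos [0.4912 0.2286 0.2479] yaw 82.94 shift [14.39 -3.71 10.79] turn -0.882 j [ 0.2   0.3  -0.9   1.84  0.26  1.12  0.65] F [-0.5  0.  -0.3] w 0.0469
```

Call:
jog_arm(plan=[[-0.2,[14.4,-3.7,10.8],-0.88],[-0.2,[14.4,-3.7,10.8],-0.88],[-0.2,[14.4,-3.7,10.8],-0.88],[-0.2,[14.4,-3.7,10.8],-0.88],[-0.2,[14.4,-3.7,10.8],-0.88]])

```text
time_s: 3.75
eef_pos: [0.4695, 0.3795, 0.1374]
tcp_rot: [0.452, 0.892, -0.001, -0.002]
ft_force: [-0.4, -1.2, 0.7]
width: 0.0374
```

Call:
jog_arm(plan=[[-0.2,[0,0,0],-0.13],[-0.2,[0,0,0],-0.13],[-0.2,[0,0,0],-0.13]])

```text
time_s: 4.05
eef_pos: [0.4725, 0.3761, 0.14]
tcp_rot: [0.4, 0.917, -0.0, -0.0]
ft_force: [-1.1, -0.9, 0.1]
width: 0.0377
```

```bash
python3 - <<'E'
from h import *
togo([.472,.376,.089],133.5)
cv2.imwrite("pics/w2.png",get_image("wrist")[:,:,::-1])
E
```

```text
t 4.05 pos [0.4725 0.3761 0.14  ] yaw 132.9 shift [ 0.03 -0.04  5.1 ] turn -0.01 j [-0.04  0.6  -1.01  1.81  0.58  1.06  1.06] F [-1.1 -0.9  0.1] w 0.0377
```

View pics/w2.png

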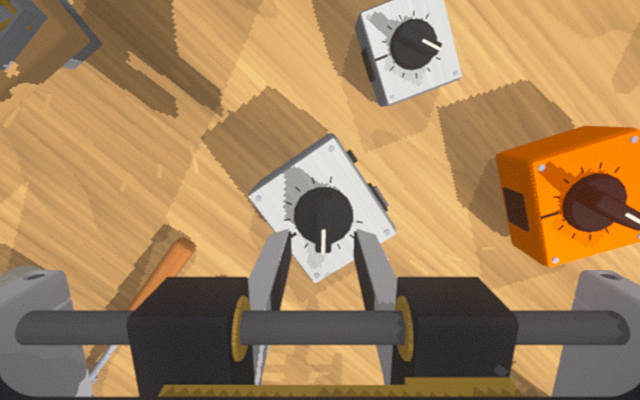

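Call:
jog_arm(plan=[[-0.2,[0,0,3],0],[-0.2,[0,0,5.1],0],[-0.2,[0,0,5.1],0]], newtons=15)

```text
time_s: 4.4
eef_pos: [0.4727, 0.376, 0.0883]
tcp_rot: [0.399, 0.917, -0.0, 0.0]
ft_force: [0.3, 0.8, 0.7]
width: 0.0375
```

Call:
jog_arm(plan=[[-1,[0,0,0],0],[-1,[0,0,0],0],[-1,[0,0,0],0],[-1,[0,0,0],0],[-1,[0,0,0],0]])

```text
time_s: 4.9
eef_pos: [0.4721, 0.3766, 0.0894]
tcp_rot: [0.397, 0.918, 0.0, -0.0]
ft_force: [-3.6, 0.9, 3.0]
width: 0.0118
```

```bash
python3 - <<'E'
from h import *
togo([.472,.376,.089],77.7)
cv2.imwrite("pics/w3.png",get_image("wrist")[:,:,::-1])
crop("pics/w3.png",200,130,440,310,3,"pics/c5.png")
E
```

```text
t 4.9 pos [0.4721 0.3766 0.0894] yaw 133.25 shift [-0.04 -0.05  0.04] turn 0.97 j [-0.07  0.66 -0.96  1.84  0.65  0.99  1.01] F [-3.6  0.9  3. ] w 0.0118
```

View pics/c5.png

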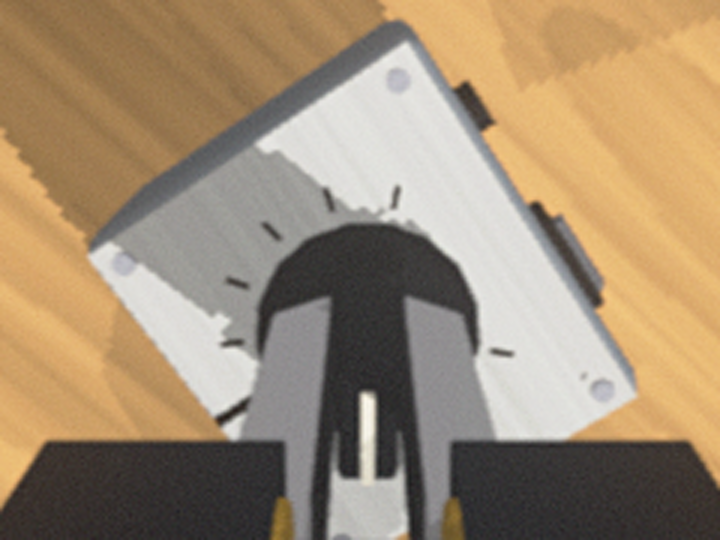

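Call:
jog_arm(plan=[[-1,[0,0,0],0.14],[-1,[0,0,0],0.28],[-1,[0,0,0],0.42],[-1,[0,0,0],0.55],[-1,[0,0,0],0.68]])

```text
time_s: 5.45
eef_pos: [0.4719, 0.377, 0.0894]
tcp_rot: [0.682, 0.731, 0.0, -0.0]
ft_force: [-4.7, 3.3, 1.7]
width: 0.0116
```

Call:
jog_arm(plan=[[-1,[0,0,0],0.14],[-1,[0,0,0],0.24],[-1,[0,0,0],0.29],[-1,[0,0,0],0.29],[-1,[0,0,0],0.29]])

```text
time_s: 5.95
eef_pos: [0.4719, 0.3772, 0.0895]
tcp_rot: [0.779, 0.627, 0.0, -0.001]
ft_force: [-3.5, 3.7, 2.4]
width: 0.0118
```

```bash
python3 - <<'E'
from h import *
togo([.472,.376,.089],77.7)
cv2.imwrite("pics/w4.png",get_image("wrist")[:,:,::-1])
crop("pics/w4.png",200,130,440,310,3,"pics/c6.png")
E
```

```text
t 5.95 pos [0.4719 0.3772 0.0895] yaw 77.71 shift [-0.12  0.03  0.04] turn 0.0 j [-0.21  0.58 -0.75  1.85  0.49  0.91  0.17] F [-3.5  3.7  2.4] w 0.0118
```

View pics/c6.png

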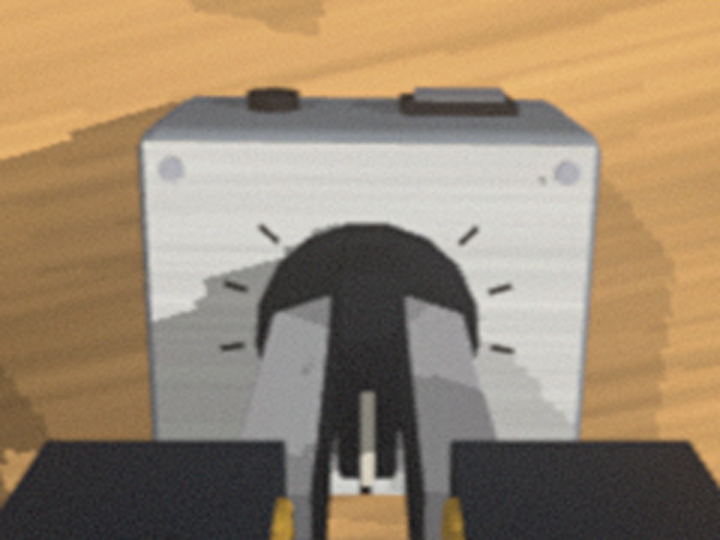

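Call:
jog_arm(plan=[[-0.3,[0,0,0],0],[-0.3,[0,0,0],0],[-0.3,[0,0,0],0],[-0.3,[0,0,0],0]])

```text
time_s: 6.4
eef_pos: [0.4726, 0.376, 0.0891]
tcp_rot: [0.779, 0.627, -0.0, 0.0]
ft_force: [-0.3, -0.3, -0.4]
width: 0.0324
```

Call:
jog_arm(plan=[[-0.3,[0,0,-3],0],[-0.3,[0,0,-7],0],[-0.3,[0,0,-12],0],[-0.3,[0,0,-12],0]])

```text
time_s: 6.8
eef_pos: [0.4741, 0.3785, 0.2153]
tcp_rot: [0.779, 0.627, 0.004, 0.0]
ft_force: [-0.1, 0.7, -0.6]
width: 0.0325
```

```bash
python3 - <<'E'
from h import *
togo([.55,.0,.27],0)
cv2.imwrite("pics/w5.png",get_image("wrist")[:,:,::-1])
crop("pics/w5.png",220,100,430,260,3.5,"pics/c7.png") if 0 else crop("pics/w5.png",220,130,430,290,3,"pics/c7.png")
E
```

```text
t 6.8 pos [0.4741 0.3785 0.2153] yaw 77.69 shift [-35.33  15.52  -5.6 ] turn 1.356 j [-0.14  0.44 -0.83  1.74  0.36  1.11  0.27] F [-0.1  0.7 -0.6] w 0.0325
```

View pics/c7.png

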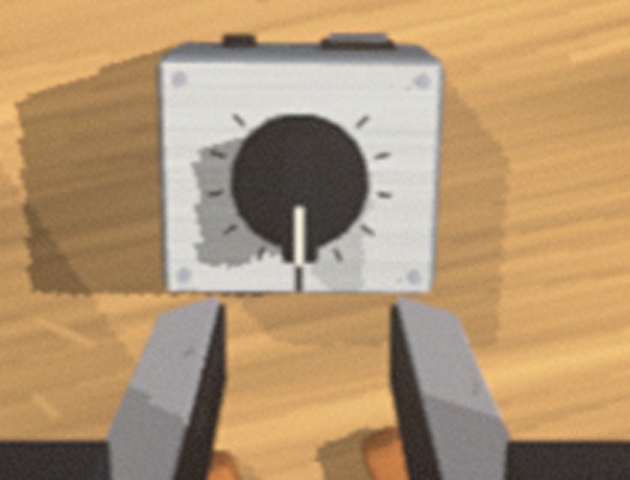

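Call:
jog_arm(plan=[[0.5,[-24,10,-8],0.7],[0.5,[-24,10,-8],0.7],[0.5,[-24,10,-8],0.7],[0.5,[-24,10,-8],0.7],[0.5,[-24,10,-8],0.7]])

```text
time_s: 7.35
eef_pos: [0.515, 0.1388, 0.2826]
tcp_rot: [0.948, 0.319, -0.0, 0.0]
ft_force: [0.9, 0.1, 0.3]
width: 0.0683
```

```bash
python3 - <<'E'
from h import *
togo([.58,.0,.35],-12)
E
```

```text
t 7.35 pos [0.515  0.1388 0.2826] yaw 37.21 shift [-3.22 14.99 -6.74] turn 0.859 j [ 0.2   0.2  -0.67  1.82  0.14  1.16  0.14] F [0.9 0.1 0.3] w 0.0683
```

Call:
jog_arm(plan=[[0.5,[-1,10,-6],0.7],[0.5,[-1,10,-6],0.7],[0.5,[-1,10,-6],0.7],[0.5,[-1,10,-6],0.7],[0.5,[-1,10,-6],0.7]])

```text
time_s: 7.85
eef_pos: [0.5684, 0.0548, 0.3418]
tcp_rot: [1.0, -0.026, -0.0, 0.0]
ft_force: [-0.0, 0.7, 0.4]
width: 0.0705
```

```bash
python3 - <<'E'
from h import *
togo([.494,-.338,.2],-84)
cv2.imwrite("pics/w6.png",get_image("wrist")[:,:,::-1])
np.save("cal6.npy",calibration("wrist"),allow_pickle=True)
E
```

```text
t 7.85 pos [0.5684 0.0548 0.3418] yaw -2.97 shift [-5.38 39.61 14.2 ] turn 1.414 j [ 0.23  0.21 -0.52  1.67  0.11  1.29 -0.36] F [-0.   0.7  0.4] w 0.0705
```

View pics/w6.png

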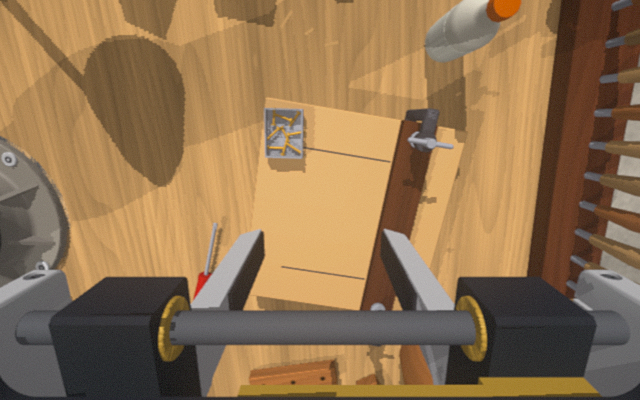

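```bash
python3 - <<'E'
from h import *
crop("pics/w6.png",255,95,455,315,2.7,"pics/c8.png") if 0 else crop("pics/w6.png",260,110,440,310,3,"pics/c8.png")
E
```

```text
(no output)
```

View pics/c8.png

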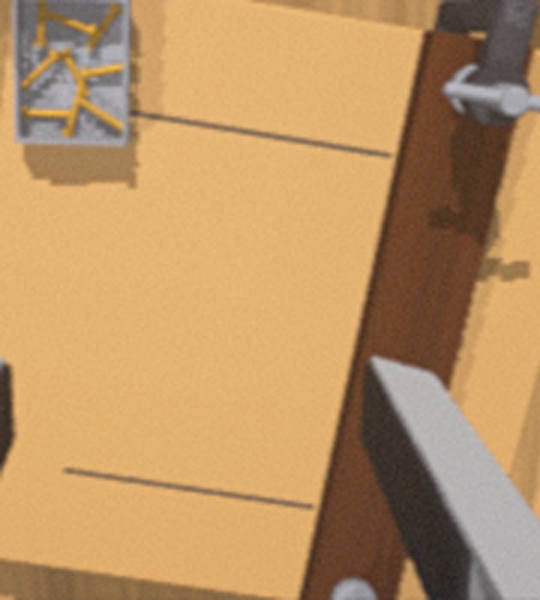

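```bash
python3 - <<'E'
from m import *
c=np.load("cal6.npy",allow_pickle=True).item()
U=lambda l,z:unproj("wrist",cp(l,3,260,110),z,c)
g=U([(425,35),(302,598)],.056);print("guide lower",np.round(g,4),ang(g[1],g[0]))
g2=U([(434,38),(311,598)],.076);print("guide up",np.round(g2,4),ang(g2[1],g2[0]))
l=U([(132,113),(390,155),(66,469),(312,506)],.056);print("lines",np.round(l,4),ang(l[0],l[1]),ang(l[2],l[3]))
a=np.radians(-11.9);ux=np.array([np.cos(a),np.sin(a)]);uy=np.array([-ux[1],ux[0]])
for n,P in(("g",g),("g2",g2),("l",l)): print(n,np.round(np.c_[P[:,:2]@ux,P[:,:2]@uy],4))
T=np.array([[0.6737,0.1163],[0.614,-.1707],[0.6601,0.0641],[.5498,.0863],[.6218,-.1154],[.4978,-.0905]]);print("top",np.round(np.c_[T@ux,T@uy],4))
E
```

```text
guide lower [[ 0.6784  0.1155  0.056 ]
 [ 0.6156 -0.172   0.056 ]] (np.float64(77.67), np.float64(0.2942))
guide up [[ 0.6775  0.1146  0.076 ]
 [ 0.6182 -0.1586  0.076 ]] (np.float64(77.75), np.float64(0.2796))
lines [[ 0.5435  0.088   0.056 ]
 [ 0.6626  0.0619  0.056 ]
 [ 0.497  -0.09    0.056 ]
 [ 0.6221 -0.118   0.056 ]] (np.float64(-12.4), np.float64(0.1219)) (np.float64(-12.6), np.float64(0.1282))
g [[ 0.64    0.2529]
 [ 0.6378 -0.0413]]
g2 [[ 0.6393  0.2519]
 [ 0.6376 -0.0277]]
l [[0.5137 0.1982]
 [0.6356 0.1972]
 [0.5049 0.0144]
 [0.6331 0.0128]]
top [[ 0.6352  0.2527]
 [ 0.636  -0.0404]
 [ 0.6327  0.1988]
 [ 0.5202  0.1978]
 [ 0.6322  0.0153]
 [ 0.5058  0.0141]]
```

```bash
python3 - <<'E'
from h import *
togo([.47,-.15,.27],-84)
togo([.42,-.345,.23],-84)
E
```

```text
t 7.9 pos [0.5682 0.0552 0.3417] yaw -3.21 shift [-8.64 21.04  7.19] turn 1.41 j [ 0.23  0.21 -0.52  1.67  0.11  1.29 -0.37] F [-0.1  0.1  0.1] w 0.0707
t 7.9 pos [0.5682 0.0552 0.3417] yaw -3.21 shift [-12.54  40.79  11.2 ] turn 1.41 j [ 0.23  0.21 -0.52  1.67  0.11  1.29 -0.37] F [-0.1  0.1  0.1] w 0.0707
```

Call:
jog_arm(plan=[[0.5,[-8.6,21,7],0.7],[0.5,[-8.6,21,7],0.7],[0.5,[-8.6,21,7],0.7],[0.5,[-8.6,21,7],0.7],[0.5,[-8.6,21,7],0.7]])

```text
time_s: 8.4
eef_pos: [0.4709, -0.1527, 0.2712]
tcp_rot: [0.931, -0.366, -0.001, 0.0]
ft_force: [1.4, -0.1, -0.3]
width: 0.0702
```

```bash
python3 - <<'E'
from h import *
togo([.42,-.345,.23],-84)
E
```

```text
t 8.4 pos [ 0.4709 -0.1527  0.2712] yaw -42.94 shift [ 9.38 17.54  4.14] turn 0.717 j [ 0.47  0.11 -0.31  1.93  0.04  1.11 -0.6 ] F [ 1.4 -0.1 -0.3] w 0.0702
```

Call:
jog_arm(plan=[[0.5,[9.4,17.5,4],0.71],[0.5,[9.4,17.5,4],0.71],[0.5,[9.4,17.5,4],0.71],[0.5,[9.4,17.5,4],0.71],[0.5,[9.4,17.5,4],0.71]])

```text
time_s: 8.9
eef_pos: [0.4201, -0.348, 0.2305]
tcp_rot: [0.744, -0.669, -0.001, 0.001]
ft_force: [1.0, 0.3, 0.4]
width: 0.0705
```

```bash
python3 - <<'E'
from h import *
togo([.494,-.338,.2],-84)
np.save("cal7.npy",calibration("wrist"),allow_pickle=True)
cv2.imwrite("pics/w7.png",get_image("wrist")[:,:,::-1])
E
```

```text
t 8.9 pos [ 0.4201 -0.348   0.2305] yaw -83.93 shift [-0.21 -7.47  3.02] turn 0.001 j [ 0.65  0.22 -0.09  1.89  0.02  1.04 -0.92] F [1.  0.3 0.4] w 0.0705
```

View pics/w7.png

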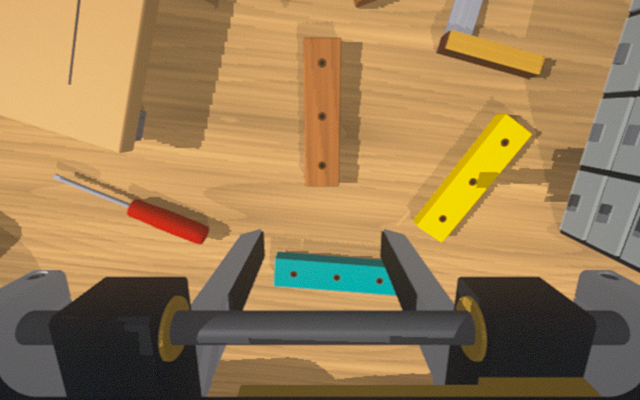

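```bash
python3 - <<'E'
from h import *
crop("pics/w7.png",280,25,370,200,3.4,"pics/c9.png") if 0 else crop("pics/w7.png",270,25,370,200,3,"pics/c9.png")
E
```

```text
(no output)
```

View pics/c9.png

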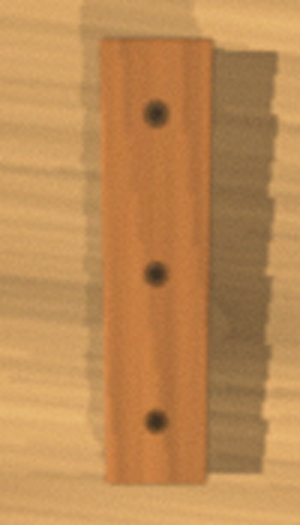

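```bash
python3 - <<'E'
from m import *
c=np.load("cal7.npy",allow_pickle=True).item()
U=lambda l,z:unproj("wrist",cp(l,3,270,25),z,c)
h=U([(156,114),(156,274),(156,421)],.022);print("holes",np.round(h,4),ang(h[2],h[0]))
q=U([(101,38),(213,38),(207,483),(107,483)],.022);print(np.round(q,4),q.mean(0),ang(q[3],q[0]),ang(q[2],q[1]),ang(q[1],q[0]),ang(q[2],q[3]))
E
```

```text
holes [[ 0.5477 -0.3347  0.022 ]
 [ 0.4928 -0.3405  0.022 ]
 [ 0.4381 -0.3463  0.022 ]] (np.float64(6.04), np.float64(0.1102))
[[ 0.5702 -0.313   0.022 ]
 [ 0.5743 -0.352   0.022 ]
 [ 0.4158 -0.3689  0.022 ]
 [ 0.4116 -0.3297  0.022 ]] [ 0.49297353 -0.34086955  0.022     ] (np.float64(6.03), np.float64(0.1594)) (np.float64(6.09), np.float64(0.1594)) (np.float64(96.07), np.float64(0.0392)) (np.float64(96.06), np.float64(0.0394))
```

```bash
python3 - <<'E'
from h import *
togo([.493,-.3405,.10],-83.95)
E
```

```text
t 8.95 pos [ 0.4214 -0.3455  0.2309] yaw -84.17 shift [ 0.24 -7.21 13.07] turn -0.004 j [ 0.65  0.22 -0.09  1.89  0.02  1.04 -0.92] F [-0.6  1.2  0.2] w 0.0706
```

Call:
jog_arm(plan=[[0.4,[0.2,-7.2,4],0],[0.4,[0.2,-7.2,8],0],[0.4,[0.2,-7.2,13],0],[0.4,[0.2,-7.2,13],0],[0.4,[0.2,-7.2,13],0]], newtons=25)

```text
time_s: 9.45
eef_pos: [0.4945, -0.335, 0.1013]
tcp_rot: [0.748, -0.663, -0.002, 0.0]
ft_force: [0.9, 0.1, 0.5]
width: 0.0661
```

```bash
python3 - <<'E'
from h import *
togo([.493,-.3405,.026],-83.95)
E
```

```text
t 9.45 pos [ 0.4945 -0.335   0.1013] yaw -83.13 shift [0.54 0.19 7.53] turn 0.014 j [ 0.57  0.45 -0.11  1.88  0.06  0.82 -1.02] F [0.9 0.1 0.5] w 0.0661
```

Call:
jog_arm(plan=[[0.4,[0,0,3.5],0],[0.4,[0,0,6],0],[0.4,[0,0,7.4],0],[0.4,[0,0,7.4],0],[0.4,[0,0,7.4],0]])

```text
time_s: 9.95
eef_pos: [0.4962, -0.3368, 0.0304]
tcp_rot: [0.747, -0.665, 0.001, -0.0]
ft_force: [0.0, -0.2, -0.1]
width: 0.0658
```

```bash
python3 - <<'E'
from h import *
togo([.493,-.3405,.026],-83.95)
E
```

```text
t 9.95 pos [ 0.4962 -0.3368  0.0304] yaw -83.3 shift [0.33 0.36 0.44] turn 0.011 j [ 0.57  0.54 -0.1   1.92  0.08  0.68 -1.04] F [ 0.  -0.2 -0.1] w 0.0658
```

Call:
jog_arm(plan=[[0.4,[0.3,0.3,0.4],0.01],[0.4,[0.3,0.3,0.4],0.01],[0.4,[0.3,0.3,0.4],0.01]])

```text
time_s: 10.25
eef_pos: [0.4929, -0.3399, 0.0252]
tcp_rot: [0.744, -0.669, 0.0, -0.0]
ft_force: [-0.9, -0.1, 0.2]
width: 0.0656
```

Call:
jog_arm(plan=[[-1,[0,0,0],0],[-1,[0,0,0],0],[-1,[0,0,0],0],[-1,[0,0,0],0],[-1,[0,0,0],0]], newtons=25)

```text
time_s: 10.75
eef_pos: [0.4929, -0.3394, 0.0246]
tcp_rot: [0.744, -0.668, -0.0, -0.0]
ft_force: [0.1, 1.0, 1.6]
width: 0.0398
```

```bash
python3 - <<'E'
from h import *
togo([.493,-.3405,.026],-83.95)
E
```

```text
t 10.75 pos [ 0.4929 -0.3394  0.0246] yaw -83.88 shift [ 0.11  0.   -0.14] turn 0.001 j [ 0.57  0.55 -0.1   1.92  0.08  0.67 -1.04] F [0.1 1.  1.6] w 0.0398
```

Call:
jog_arm(plan=[[-1,[0,0,-2],0],[-1,[0,0,-6],0],[-1,[0,0,-11],0],[-1,[0,0,-15],0],[-1,[0,0,-15],0]])

```text
time_s: 11.25
eef_pos: [0.4952, -0.3409, 0.1803]
tcp_rot: [0.744, -0.668, 0.004, -0.001]
ft_force: [0.6, -0.5, -1.1]
width: 0.0398
```

```bash
cat >> m.py <<'E'
a=np.radians(-12.2);UX=np.array([np.cos(a),np.sin(a)]);UY=np.array([-UX[1],UX[0]])
a0=np.radians(-11.9);ux=np.array([np.cos(a0),np.sin(a0)]);uy=np.array([-ux[1],ux[0]])
MID=0.6385*ux+0.1058*uy   # guide origin (world xy)
def G(x,y): return MID+x*UX+y*UY
def inG(p): d=np.array(p)[:2]-MID; return d@UX,d@UY
E
python3 - <<'E'
from m import *
print(MID,G(-.02,0),G(-.052,0))
p=G(-.052,0);togo([*p,.16],-12.2)
E
```

```text
[ 0.64659439 -0.02813512] [ 0.62704607 -0.02390863] [ 0.59576876 -0.01714623]
t 11.25 pos [ 0.4952 -0.3409  0.1803] yaw -83.9 shift [-31.13 -13.43   1.96] turn -1.251 j [ 0.59  0.35 -0.11  1.82  0.05  0.96 -1.01] F [ 0.6 -0.5 -1.1] w 0.0398
```

```bash
python3 - <<'E'
from m import *
print(unproj("top",[[400,138],[413,138]],.1))
togo([.50,-.17,.18],-40)
E
```

```text
[[ 0.72766273 -0.25529826  0.1       ]
 [ 0.72851796 -0.29643451  0.1       ]]
t 11.25 pos [ 0.4952 -0.3409  0.1803] yaw -83.9 shift [-16.94  -2.3   -0.04] turn -0.766 j [ 0.59  0.35 -0.11  1.82  0.05  0.96 -1.01] F [ 0.6 -0.5 -1.1] w 0.0398
```

Mallet sits at about (0.73, −0.29), well clear.

Call:
jog_arm(plan=[[-1,[-4,-0.5,0],-0.14],[-1,[-8,-1,0],-0.28],[-1,[-12,-1.7,0],-0.42],[-1,[-17,-2.3,0],-0.56],[-1,[-17,-2.3,0],-0.7]])

```text
time_s: 11.75
eef_pos: [0.4977, -0.1616, 0.1743]
tcp_rot: [0.93, -0.367, -0.001, -0.001]
ft_force: [0.1, -1.0, -0.6]
width: 0.0393
```

```bash
python3 - <<'E'
from m import *
togo([*G(-.052,0),.16],-12.2)
E
```

```text
t 11.75 pos [ 0.4977 -0.1616  0.1743] yaw -43.03 shift [ -2.69 -17.25   1.45] turn -0.538 j [ 0.47  0.26 -0.32  1.98  0.1   0.92 -0.65] F [ 0.1 -1.  -0.6] w 0.0393
```

Call:
jog_arm(plan=[[-1,[-0.7,-4,0],-0.14],[-1,[-1.4,-8,0.3],-0.28],[-1,[-2,-12,0.6],-0.42],[-1,[-2.6,-16,1],-0.53],[-1,[-2.6,-17,1.2],-0.53]])

```text
time_s: 12.25
eef_pos: [0.5977, -0.0226, 0.1616]
tcp_rot: [0.994, -0.113, -0.0, -0.001]
ft_force: [0.2, 0.3, -0.7]
width: 0.0399
```

Call:
jog_arm(plan=[[-1,[0,0,0],0],[-1,[0,0,0],0]])

```text
time_s: 12.45
eef_pos: [0.5957, -0.0284, 0.162]
tcp_rot: [0.993, -0.118, -0.001, 0.0]
ft_force: [-0.9, -1.0, -1.2]
width: 0.04
```

```bash
python3 - <<'E'
from m import *
togo([*G(-.052,0),.081],-12.2)
np.save("cal8.npy",calibration("wrist"),allow_pickle=True)
cv2.imwrite("pics/w8.png",get_image("wrist")[:,:,::-1])
E
```

```text
t 12.45 pos [ 0.5957 -0.0284  0.162 ] yaw -13.51 shift [-0.25 -1.1   8.1 ] turn -0.023 j [ 0.3   0.4  -0.45  1.83  0.21  0.96 -0.48] F [-0.9 -1.  -1.2] w 0.04
```

View pics/w8.png

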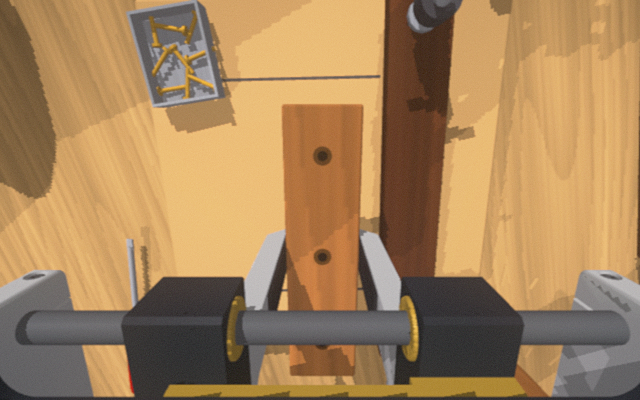

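Call:
jog_arm(plan=[[-1,[-0.2,-1.1,3],-0.02],[-1,[-0.2,-1.1,6],-0.02],[-1,[-0.2,-1.1,7.2],-0.02],[-1,[-0.2,-1.1,7.5],-0.02],[-1,[-0.2,-1.1,7.5],-0.02]])

```text
time_s: 13.0
eef_pos: [0.5972, -0.0169, 0.0882]
tcp_rot: [0.994, -0.107, 0.0, 0.0]
ft_force: [-0.5, -1.2, -0.7]
width: 0.0398
```

```bash
python3 - <<'E'
from m import *
togo([*G(-.052,0),.081],-12.2)
E
```

```text
t 13.0 pos [ 0.5972 -0.0169  0.0882] yaw -12.33 shift [-0.13  0.06  0.72] turn -0.002 j [ 0.26  0.49 -0.43  1.88  0.27  0.83 -0.53] F [-0.5 -1.2 -0.7] w 0.0398
```

Call:
jog_arm(plan=[[-1,[-0.1,0,0.5],0],[-1,[-0.1,0,0.7],0],[-1,[-0.1,0,0.7],0]])

```text
time_s: 13.3
eef_pos: [0.5962, -0.016, 0.0809]
tcp_rot: [0.994, -0.107, 0.0, 0.0]
ft_force: [-0.4, -0.7, -1.6]
width: 0.0396
```

```bash
python3 - <<'E'
from m import *
togo([*G(-.052,0),.081],-12.2)
E
```

```text
t 13.3 pos [ 0.5962 -0.016   0.0809] yaw -12.27 shift [-0.02  0.12 -0.01] turn -0.001 j [ 0.25  0.5  -0.43  1.88  0.28  0.81 -0.54] F [-0.4 -0.7 -1.6] w 0.0396
```

Call:
jog_arm(plan=[[-1,[0,0,0.1],0],[-1,[0,0,0.1],0]])

```text
time_s: 13.5
eef_pos: [0.5963, -0.016, 0.0806]
tcp_rot: [0.994, -0.107, 0.0, 0.0]
ft_force: [-4.3, -0.2, 11.0]
width: 0.0397
```

Call:
jog_arm(plan=[[0.15,[0,0,0],0],[0.15,[0,0,0],0],[0.15,[0,0,0],0],[0.15,[0,0,0],0]])

```text
time_s: 13.9
eef_pos: [0.5961, -0.0159, 0.0796]
tcp_rot: [0.994, -0.107, 0.0, -0.0]
ft_force: [0.4, -1.0, -0.3]
width: 0.054
```

Call:
jog_arm(plan=[[0.15,[0,0,-2],0],[0.15,[0,0,-5],0],[0.15,[0,0,-8],0],[0.15,[0,0,-11],0],[0.15,[0,0,-11],0]])

```text
time_s: 14.4
eef_pos: [0.598, -0.0157, 0.1936]
tcp_rot: [0.994, -0.107, 0.003, -0.0]
ft_force: [-0.7, 0.9, -0.4]
width: 0.0538
```

```bash
python3 - <<'E'
from m import *
togo([*G(-.105,0),.16],-102.2)
np.save("cal9.npy",calibration("wrist"),allow_pickle=True)
cv2.imwrite("pics/w9.png",get_image("wrist")[:,:,::-1])
E
```

```text
t 14.4 pos [ 0.598  -0.0157  0.1936] yaw -12.27 shift [-5.5   0.2   3.33] turn 1.57 j [ 0.29  0.37 -0.47  1.8   0.19  1.01 -0.47] F [-0.7  0.9 -0.4] w 0.0538
```

View pics/w9.png

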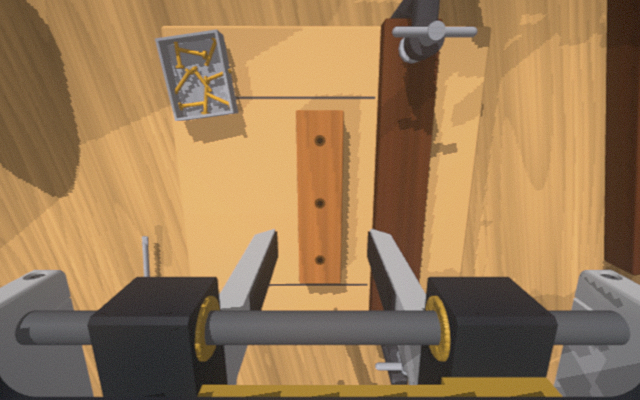

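```bash
python3 - <<'E'
from m import *
c=np.load("cal9.npy",allow_pickle=True).item()
f=lambda l,z:[np.round(inG(p),4).tolist() for p in unproj("wrist",l,z,c)]
print("holes",f([(320,140.5),(320,203),(319.5,260)],.078))
print("lines",f([(237,97),(374,97.5),(268,284),(366,285)],.056))
print("guide low",f([(385,40),(374,200),(369,290)],.056))
crop("pics/w9.png",220,20,440,310,2.05,"pics/c10.png") if 0 else crop("pics/w9.png",230,80,430,300,2.7,"pics/c10.png") if 0 else crop("pics/w9.png",230,90,430,290,3,"pics/c10.png")
E
```

```text
holes [[-0.0516, 0.0556], [-0.0518, 0.0005], [-0.0524, -0.0552]]
lines [[-0.1251, 0.0921], [-0.0035, 0.0916], [-0.106, -0.0926], [-0.0042, -0.0942]]
guide low [[0.004, 0.1382], [0.0004, -0.0027], [-0.0009, -0.1001]]
```

View pics/c10.png

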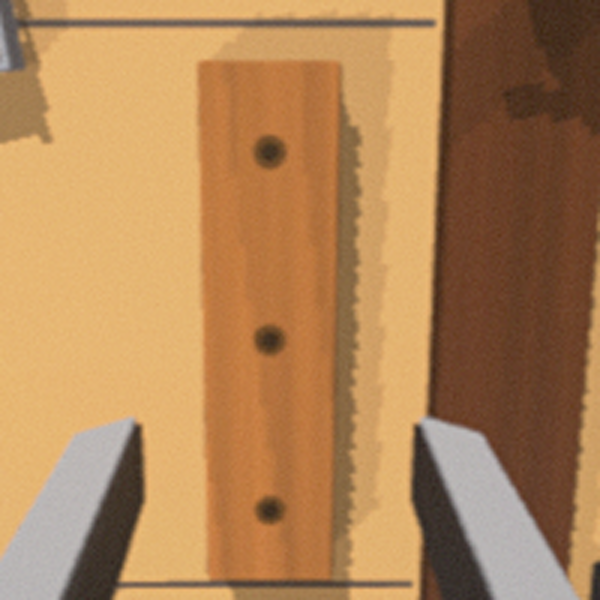

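```bash
python3 - <<'E'
from m import *
c=np.load("cal9.npy",allow_pickle=True).item()
f=lambda l,z:[np.round(inG(p),4).tolist() for p in unproj("wrist",l,z,c)]
print("tin",f([(239,116),(220,30),(177,120)],.074),f([(239,116)],.056))
togo([*G(-.093,0),.19],-102.2)
E
```

```text
tin [[-0.12, 0.0759], [-0.1305, 0.1417], [-0.1727, 0.0726]] [[-0.1245, 0.0758]]
t 14.45 pos [ 0.5971 -0.0159  0.1915] yaw -12.28 shift [-4.2   0.15  0.13] turn 1.569 j [ 0.29  0.37 -0.47  1.8   0.2   1.01 -0.47] F [ 0.9 -0.4 -0.9] w 0.0544
```

Call:
jog_arm(plan=[[0.6,[-4.2,0.1,0],0.14],[0.6,[-4.2,0.1,0],0.28],[0.6,[-4.2,0.1,0],0.42],[0.6,[-4.2,0.1,0],0.56],[0.6,[-4.2,0.1,0],0.7]])

```text
time_s: 14.95
eef_pos: [0.5543, -0.0081, 0.1885]
tcp_rot: [0.896, -0.444, -0.001, 0.0]
ft_force: [0.5, -0.4, 0.1]
width: 0.0754
```

Call:
jog_arm(plan=[[0.6,[0,0,0],0.14],[0.6,[0,0,0],0.28],[0.6,[0,0,0],0.42],[0.6,[0,0,0],0.56],[0.6,[0,0,0],0.7]])

```text
time_s: 15.45
eef_pos: [0.5543, -0.008, 0.1884]
tcp_rot: [-0.69, 0.724, 0.001, -0.001]
ft_force: [-0.2, 0.0, -0.2]
width: 0.0754
```

Call:
jog_arm(plan=[[0.6,[0,0,0],0.14],[0.6,[0,0,0],0.17],[0.6,[0,0,0],0.17],[0.6,[0,0,0],0.17]])

```text
time_s: 15.85
eef_pos: [0.5547, -0.0079, 0.1892]
tcp_rot: [-0.629, 0.777, 0.0, -0.0]
ft_force: [0.2, 0.3, -0.8]
width: 0.0754
```

```bash
python3 - <<'E'
from m import *
togo([*G(-.093,0),.082],-102.2)
E
```

```text
t 15.85 pos [ 0.5547 -0.0079  0.1892] yaw -102.02 shift [ 0.03 -0.12 10.72] turn 0.003 j [ 0.08  0.28 -0.22  1.91  0.07  0.96 -1.95] F [ 0.2  0.3 -0.8] w 0.0754
```

Call:
jog_arm(plan=[[0.6,[0,0,4],0],[0.6,[0,0,8],0],[0.6,[0,0,10],0],[0.6,[0,0,10.6],0],[0.6,[0,0,10.6],0]])

```text
time_s: 16.35
eef_pos: [0.5546, -0.008, 0.0832]
tcp_rot: [-0.628, 0.778, 0.0, -0.0]
ft_force: [0.3, -0.2, 0.7]
width: 0.0752
```

Call:
jog_arm(plan=[[0.6,[0,0,0],0],[0.6,[0,0,0],0]])

```text
time_s: 16.55
eef_pos: [0.5557, -0.008, 0.085]
tcp_rot: [-0.628, 0.778, -0.001, 0.001]
ft_force: [0.6, 0.3, 0.4]
width: 0.0751
```

```bash
python3 - <<'E'
from m import *
togo([*G(-.093,0),.082],-102.2)
c=calibration("wrist");np.save("cal10.npy",c,allow_pickle=True)
cv2.imwrite("pics/w10.png",get_image("wrist")[:,:,::-1])
E
```

```text
t 16.55 pos [ 0.5557 -0.008   0.085 ] yaw -102.2 shift [ 0.05 -0.01  0.3 ] turn -0.0 j [ 0.06  0.41 -0.2   1.99  0.12  0.75 -1.99] F [0.6 0.3 0.4] w 0.0751
```

View pics/w10.png

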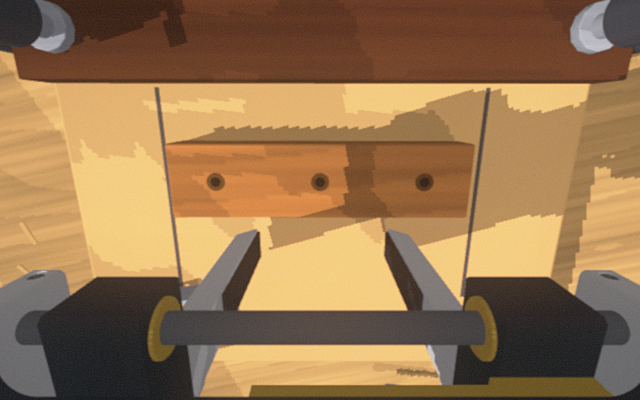

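Call:
jog_arm(plan=[[0.6,[0,-0.4,0.1],0],[0.6,[0,-0.9,0.1],0],[0.6,[0,-1.4,0.1],0],[0.6,[0,-1.9,0.1],0],[0.6,[0,-2.4,0.1],0]])

```text
time_s: 17.1
eef_pos: [0.5786, -0.0131, 0.0826]
tcp_rot: [-0.628, 0.778, 0.0, -0.0]
ft_force: [-1.3, -0.4, 0.7]
width: 0.0756
```

Call:
jog_arm(plan=[[0.6,[0,-0.4,0],0],[0.6,[0,-0.8,0],0],[0.6,[0,-1.1,0],0],[0.6,[0,-1.4,0],0],[0.6,[0,-1.6,0],0]])

```text
time_s: 17.6
eef_pos: [0.5942, -0.0165, 0.0826]
tcp_rot: [-0.628, 0.778, 0.0, 0.0]
ft_force: [-0.3, 0.2, 0.0]
width: 0.0755
```

```bash
python3 - <<'E'
from m import *
togo([*G(-.048,0),.082],-102.2); s=read_state();print(np.round(inG(s['eef_pos']),4),"push",s['ft_force'][:2]@UX,"side",s['ft_force'][:2]@UY)
c=calibration("wrist");np.save("cal11.npy",c,allow_pickle=True)
cv2.imwrite("pics/w11.png",get_image("wrist")[:,:,::-1])
E
```

```text
t 17.6 pos [ 0.5942 -0.0165  0.0826] yaw -102.22 shift [ 0.03 -0.57  0.06] turn -0.0 j [ 0.07  0.47 -0.19  1.9   0.12  0.78 -1.97] F [-0.3  0.2  0. ] w 0.0755
[-0.0537  0.0003] push -0.3713170872102137 side 0.07326247424607865
```

View pics/w11.png

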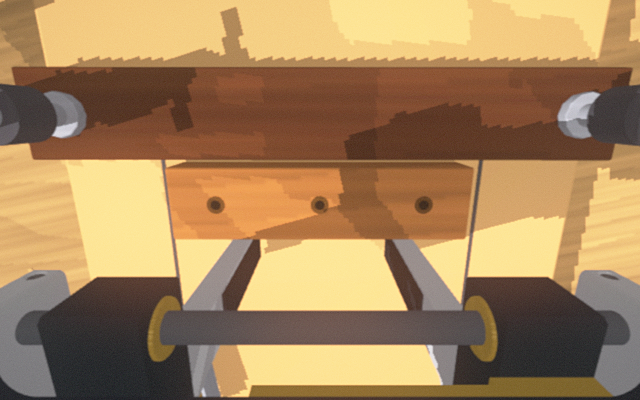

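Call:
jog_arm(plan=[[0.6,[0,-0.15,0],0],[0.6,[0,-0.3,0],0],[0.6,[0,-0.4,0],0],[0.6,[0,-0.4,0],0]])

```text
time_s: 18.05
eef_pos: [0.5976, -0.0172, 0.0826]
tcp_rot: [-0.628, 0.778, 0.0, -0.0]
ft_force: [-2.3, 0.6, 2.5]
width: 0.0753
```

```bash
cat > f.py <<'E'
from m import *
s=read_state();togo(None,-102.2,s);print(np.round(inG(s['eef_pos']),4),"push",s['ft_force'][:2]@UX,"side",s['ft_force'][:2]@UY,"T",np.round(s['torque'],2))
E
python3 f.py
```

```text
t 18.05 pos [ 0.5976 -0.0172  0.0826] yaw -102.22 shift None turn -0.0 j [ 0.07  0.47 -0.19  1.89  0.12  0.79 -1.97] F [-2.3  0.6  2.5] w 0.0753
[-0.0502  0.0003] push -2.387200678605952 side 0.14131086885374192 T [ 0.16  0.81 -0.18]
```

Call:
jog_arm(plan=[[0.6,[0,-0.1,0],0],[0.6,[0,-0.1,0],0],[0.6,[0,-0.1,0],0]])

```text
time_s: 18.35
eef_pos: [0.5977, -0.0172, 0.0826]
tcp_rot: [-0.628, 0.778, 0.001, -0.001]
ft_force: [-9.9, 1.6, 8.1]
width: 0.0755
```

```bash
python3 f.py
```

```text
t 18.35 pos [ 0.5977 -0.0172  0.0826] yaw -102.21 shift None turn -0.0 j [ 0.07  0.48 -0.19  1.89  0.12  0.79 -1.97] F [-9.9  1.6  8.1] w 0.0755
[-0.0501  0.0004] push -9.989344397787814 side -0.5244234905313063 T [ 0.34  2.2  -0.22]
```

```bash
python3 - <<'E'
from m import *
cv2.imwrite("pics/w12.png",get_image("wrist")[:,:,::-1])
crop("pics/w12.png",140,130,500,270,2.2,"pics/c12.png")
E
python3 f.py
```

```text
t 18.4 pos [ 0.5976 -0.0172  0.0826] yaw -102.22 shift None turn -0.0 j [ 0.07  0.48 -0.19  1.89  0.12  0.79 -1.97] F [-9.4  1.9  7. ] w 0.075
[-0.0502  0.0003] push -9.612252461838894 side -0.11449076971579279 T [ 0.38  2.25 -0.23]
```

View pics/c12.png

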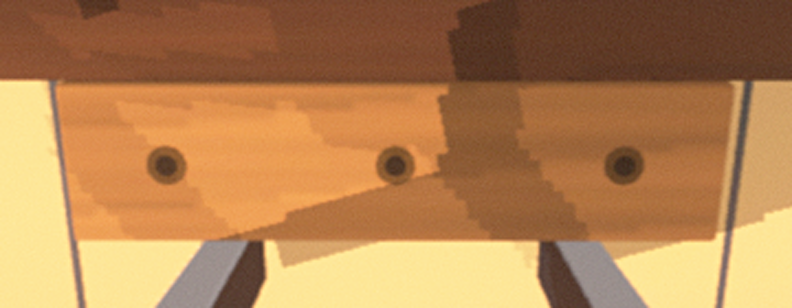

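Call:
jog_arm(plan=[[0.6,[0,0,-0.08],0],[0.6,[0,0,-0.08],0],[0.6,[0,0,-0.08],0]])

```text
time_s: 18.7
eef_pos: [0.5976, -0.0172, 0.0829]
tcp_rot: [-0.628, 0.778, 0.001, -0.001]
ft_force: [-5.5, 1.8, -0.0]
width: 0.0753
```

```bash
python3 f.py
```

```text
t 18.7 pos [ 0.5976 -0.0172  0.0829] yaw -102.21 shift None turn -0.0 j [ 0.07  0.47 -0.19  1.89  0.12  0.79 -1.97] F [-5.5  1.8 -0. ] w 0.0753
[-0.0502  0.0003] push -5.789123585973471 side 0.6159069645827129 T [ 0.56  1.43 -0.14]
```

Call:
jog_arm(plan=[[0.6,[0,-0.07,-0.03],0],[0.6,[0,-0.07,-0.03],0],[0.6,[0,-0.07,-0.03],0],[0.6,[0,-0.07,-0.03],0]])

```text
time_s: 19.1
eef_pos: [0.5976, -0.0172, 0.0829]
tcp_rot: [-0.628, 0.778, 0.001, -0.001]
ft_force: [-8.8, 2.1, -2.9]
width: 0.0751
```

```bash
python3 f.py
```

```text
t 19.1 pos [ 0.5976 -0.0172  0.0829] yaw -102.21 shift None turn -0.0 j [ 0.07  0.48 -0.19  1.89  0.12  0.79 -1.97] F [-8.8  2.1 -2.9] w 0.0751
[-0.0502  0.0003] push -9.039133821875328 side 0.22854972469971743 T [ 0.76  2.13 -0.24]
```

Call:
jog_arm(plan=[[0.6,[0,-0.01,0.04],0],[0.6,[0,-0.01,0.04],0],[0.6,[0,-0.01,0.04],0],[0.6,[0,-0.01,0.04],0]])

```text
time_s: 19.5
eef_pos: [0.5977, -0.0172, 0.0826]
tcp_rot: [-0.628, 0.778, 0.001, -0.001]
ft_force: [-10.4, 3.3, 1.5]
width: 0.0749
```

```bash
python3 f.py;  python3 - <<'E'
from m import *
cv2.imwrite("pics/w13.png",get_image("wrist")[:,:,::-1]);cv2.imwrite("pics/t13.png",get_image("top")[:,:,::-1])
a=cv2.resize(cv2.imread("pics/w13.png")[120:270,140:500],None,fx=2.2,fy=2.2,interpolation=2)
b=cv2.imread("pics/t13.png")[120:280,150:510];b=cv2.resize(b[:110],(a.shape[1],242),interpolation=2)
cv2.imwrite("pics/c13.png",np.vstack([a,b]))
E
python3 f.py
```

```text
t 19.5 pos [ 0.5977 -0.0172  0.0826] yaw -102.21 shift None turn -0.0 j [ 0.07  0.48 -0.19  1.89  0.12  0.79 -1.97] F [-10.4   3.3   1.5] w 0.0749
[-0.0501  0.0003] push -10.91198627334643 side 1.0627799066022856 T [ 0.7   2.45 -0.19]
t 19.6 pos [ 0.5977 -0.0172  0.0826] yaw -102.21 shift None turn -0.0 j [ 0.07  0.48 -0.19  1.89  0.12  0.79 -1.97] F [-10.3   3.    1.3] w 0.0753
[-0.0501  0.0003] push -10.723820558701803 side 0.7221414531592258 T [ 0.76  2.39 -0.22]
```

View pics/c13.png

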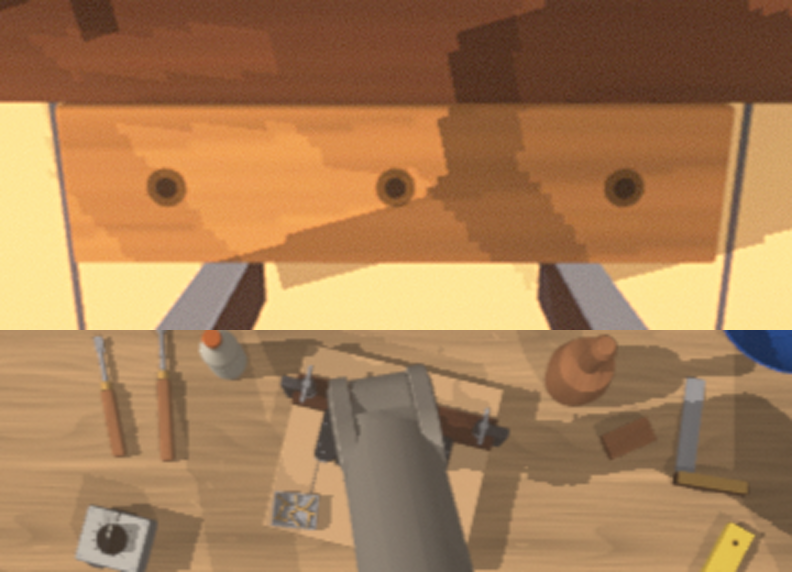

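```bash
python3 f.py; python3 -c "
from station import *
print(sign_off())"
```

```text
t 19.6 pos [ 0.5977 -0.0172  0.0826] yaw -102.21 shift None turn -0.0 j [ 0.07  0.48 -0.19  1.89  0.12  0.79 -1.97] F [-10.3   3.    1.3] w 0.0753
[-0.0501  0.0003] push -10.723820558701803 side 0.7221414531592258 T [ 0.76  2.39 -0.22]
the job is handed in; nothing more can be done
None
```

The job is handed in at 19.6 s: the dial is on the long mark, and the batten is pressed against the guide with the arm still pushing.

- **Dial:** I turned the dial on the larger grey control box clockwise by about 56°. After I let go, the close-up showed its white line pointing straight at the long mark.
- **Batten:** I laid it on the panel 32 mm short of the guide, because gripped across its width the far finger would have been in the way. I then slid it home with the two open fingers behind it, so it stays square.
- **Last checks:** The push was about 10.7 N towards the guide, with about 1 N sideways and 1 N vertically. The picture showed no gap along the guide's face, the holes up, and the batten between the pencil lines, about 1 mm off centre.
- **Other tools:** The tools and bits in the last pictures looked where they had been. I did not check every one closely.

Two readings did not fully agree. The fingers stopped about 2 mm earlier than my camera estimate of the guide's face, which is about the calibration's accuracy. The first 10 N push also pressed down with about 8 N, so I eased the height and pushed again before handing in.

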